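# Change the stone under the guide bar

## Robot

A 6-joint arm with a two-finger parallel gripper is mounted at the origin on the work surface. World frame = base frame: x ahead of the robot, y to its left, z up, the work surface at z = 0. Lengths are in m, angles in rad, forces in N, time in s.
With the tool pointing down it reaches from about 0.4 to 0.825 m from the base axis. Payload 7 kg.
Tool frame: the origin (TCP) lies on the centre line of the jaws, within the pads' length; the fingertips stand 19 mm ahead of it and the grasp point (between the pads) is the TCP; z points along the fingers, y is the line along which they close (so a half turn about z gives the same grasp; the last joint's range is limited). The gripper opens to 88 mm and grips with 3 to 60 N. Pads are 19 mm wide; open, the fingers measure 130 mm over their backs; the gripper's body (78 mm by 193 mm) begins 47 mm behind the grasp point.
Start: joints at [1.45, 0.359, 0.012, 0, -1.224, -0.288], TCP at [0.268, 0.619, 0.246] pointing down, gripper open.
Joint ranges: [-3.07, 3.07], [-1.43, 2.12], [-1.02, 1.25], [-3.03, 1.67], [-3.05, -0], [-3.03, 3.03]. Speed limits (rad/s): [2.39, 2.39, 3.01, 3.14, 3.14, 3.14].

## Interface

Orientations are given as [roll, pitch, yaw] about the fixed x, y, z axes, in that order (R = Rz(yaw) Ry(pitch) Rx(roll)).
In Python, from cell import env, optics gives the robot as it stands.
- The arm moves only by the tool carry_out, never from a script. Its argument "plan" is text: rows parted by semicolons, each of 7 numbers parted by spaces: the shift along the tool's x, y, z in m, then the turn, a rotation vector about the tool's x, y, z in rad, then the finger opening in m, from 0 to 0.0876. A call has 1 to 12 rows; each row is the pose to reach, as a shift and turn from the pose commanded when the call began, along the tool's axes at that moment; what a row does not reach only later rows make up. A row lasts 1/8 s, in which the tool goes at most 62.5 mm and 10.7 degrees, less where a joint would pass 70% of its speed; a pose out of reach is approached as far as the arm can. A call with a gripper value outside its range is refused whole. The fingers move at their own pace and stop on an object; the grip force is fixed at half the most. Time passes only in rows, so rows that repeat a pose let the fingers close. It gives the time, the measured TCP pose, the force, the opening and the grip force at its end, in the units of the state.
- env.state(): the state, without advancing time (a new reading comes with each control period).
- optics.grab_frame(name): name is "scene" or "side" or "wrist"; returns a dict with "image" (384x512x3 uint8, red, green, blue), "fx", "fy", "cx", "cy" (pixels), "T" (4x4, takes a point from camera to world coordinates). Camera axes: x right, y up, looking along -z (the intrinsics and any distortion apply to the point x, -y, -z); pixel columns grow to the right and rows downward; lengths in m; the calibration is good to about 2 mm. A picture is of the moment at which its call begins. There is no depth.
- env.close_job(): hands the job in; it is judged then, once.
Trained networks look in the newest picture that a camera, given by its name, has taken for a name from the list of things; names that differ only in an ending like _2 or _b are one class to them, and where a whole thing is asked for, a point or a joint stands for the part that bears it (a point fixed in the world has none). Each returns a list of dicts, best first, with "p" (0 to 1); they miss things now and then, are a little off and sometimes report something else, mostly with a low value. They report only what shows in the picture. A call takes as long as a camera call. They do not tell look-alikes from the thing itself.
- optics.recognise(query, camera): "xy" ([column, row] as shares, 0 to 1, of the picture: columns of its width, rows of its height, amid what is visible of it).
- optics.silhouettes(query, camera): "mask" (384x512 bool, what is visible of it) and "xy" ([column, row] as shares, 0 to 1, of the picture: columns of its width, rows of its height, amid what is visible of it).
The state is a dict: "time": time; "joint_pos": joint angles; "qd": joint speeds; "joint_torque": joint torques, N m; "eef_pos": TCP position; "orientation": TCP orientation; "force": force on the tool from outside, world axes, zero at the start; "ft_torque": the same for the moment, N m; "opening": finger opening in m; "finger_force": force on a finger pad.
Only numpy, scipy, OpenCV 4.12 (cv2) and the standard library are available. Lean on these libraries where they do the work, as an engineer would, in place of code of your own. Each camera call takes 0.05 s, during which the arm holds its last target. There are 200 camera calls.

## Task

Change the sharpening stone under the guide bar: first lift the white cup out of the rack's bay and nest it upright in the other white cup on the table, gently, without jamming them together. Then slide the twin stone out from under the bar fully into the emptied bay, and slide the half-round stone along the row into the middle place where the twin stone was, square with the row. The stones must slide, not be lifted; leave the flat stone in its place and the jar, scissors and screwdriver alone.

Things in the scene. Friction and masses are not known exactly. Their poses are not given: they have to be found in the camera images.
- rack: Fixed plywood stone rack; origin on the table under the row's middle place; x towards the robot across the row, y along it, z up. Floor 6 mm and walls 16 mm above the table, walls 6 mm thick. Three 72 x 72 mm places, no dividers, centred at y = 0, +72, -72 mm (x = 0); bay 72 x 72 mm at x = -72 mm, y = 0 (the far side from the robot), open to the middle place. Within 13 degrees of square to the robot.
- rack_bay (a point): Centre of the bay's floor, 6 mm above the table; at rack x = -72 mm, y = 0.
- rack_bar (a point): Middle of the guide bar's axis: a steel bar 14 mm thick along rack y, at rack x = 0, 130 mm above the table, from y = -108 to +108 mm, over the whole row; each end runs 56 mm towards the robot to a post at x = +56 mm. It blocks an upright gripper over the tabs of the row's stones: come in under it from the bay's side (-x, the far side), fingertips leaning towards the robot about 35 degrees from vertical.
- half_round_stone: Loose square aluminium carrier 66 x 66 x 14 mm, about 0.25 kg, origin at the centre of its underside, axes as the rack's. An upright grip tab, 10 mm thick (y), 20 mm long (x), rises to 53 mm above the origin, centred at x = -22 mm, y = 0. Behind it, x = 3 to 31 mm, y = -27 to 27 mm, a grey sharpening stone with a half-round (domed) top, highest point 30 mm above the origin. Starts in the left or the right place of the row.
- flat_stone: Loose square aluminium carrier 66 x 66 x 14 mm, about 0.25 kg, origin at the centre of its underside, axes as the rack's. An upright grip tab, 10 mm thick (y), 20 mm long (x), rises to 53 mm above the origin, centred at x = -22 mm, y = 0. Behind it, x = 3 to 31 mm, y = -27 to 27 mm, a grey stone: one plain flat block, top 24 mm above the origin. Starts in the end place that the half-round stone does not have, and stays there.
- twin_stone: Loose square aluminium carrier 66 x 66 x 14 mm, about 0.25 kg, origin at the centre of its underside, axes as the rack's. An upright grip tab, 10 mm thick (y), 20 mm long (x), rises to 53 mm above the origin, centred at x = -22 mm, y = 0. Behind it, x = 3 to 31 mm, y = -27 to 27 mm, a grey stone: two flat blocks with an 18 mm gap between them, top 28 mm above the origin. Starts in the middle place, under the bar.
- bay_cup: White tapered open plastic cup, 85 mm tall, outside diameter 42 mm at the foot, widening evenly to 60 mm at a height of 60 mm; the top 25 mm is a straight rim band 68 mm across; wall 4.5 mm at the rim, floor 6 mm thick, about 0.05 kg; stands in the rack's bay; origin at the centre of its underside.
- table_cup: White cup of the same shape and size as bay_cup, about 0.14 kg, standing upright on the table to the left or right of the rack; origin at the centre of its underside. When the other cup is nested in it without force, that cup's underside comes to rest about 30 mm above this one's, its rim as much higher.
- oil_jar: Amber jar with steel lid, 62 mm in diameter, 75 mm tall, origin at the centre of its underside; a bystander on the other side of the rack from table_cup.
- scissors: Scissors with red handles lying beyond the rack, about 180 mm long, under 15 mm high, origin near the pivot; a bystander.
- screwdriver: Screwdriver lying along x on the robot's left of the rack, under 35 mm high; a bystander, origin at about the middle.
Mind the look-alikes: they are no part of the job. What is shaped like the table_cup but turquoise or yellow is not meant.

How it is judged:
On the way, in this order (a step that is already met when the one before it is completed fails the run):
1. the bay cup stands nested upright in the table cup, let go (horizontal distance between bay_cup and table_cup below 0.006 m and z of bay_cup in the frame of table_cup between 0.024 and 0.04 m and angle between each of bay_cup, table_cup's own z axis and vertical below 0.1 rad and height (world z) of table_cup below 0.006 m and contact force between bay_cup and the fingers below 0.1 N), for 0.2 s.
2. the twin stone lies in the bay (x of twin_stone in the frame of rack between -0.08 and -0.064 m and y of twin_stone in the frame of rack between -0.008 and 0.008 m and z of twin_stone in the frame of rack below 0.012 m), for 0.2 s.
3. the half-round stone lies in the middle place under the bar (x of half_round_stone in the frame of rack between -0.008 and 0.008 m and y of half_round_stone in the frame of rack between -0.009 and 0.009 m and z of half_round_stone in the frame of rack below 0.012 m and angle between the x axis of half_round_stone and the x axis of rack, either way round below 0.14 rad), for 0.2 s.
At the end, for the whole second after the job is handed in: Bay cup nested in table cup (axes within 6 mm, 24 to 40 mm up, both upright to 0.1 rad, on the table); twin stone flat in the bay, within 8 mm of centre; half-round stone flat in the middle place (8 mm across, 9 mm along, square to 0.14 rad); flat stone moved under 20 mm; all at rest (all of step 2 and all of step 3 and horizontal distance between bay_cup and table_cup below 0.006 m and z of bay_cup in the frame of table_cup between 0.024 and 0.04 m and angle between each of bay_cup, table_cup's own z axis and vertical below 0.1 rad and height (world z) of table_cup below 0.006 m and distance of flat_stone from where it was at the start of the episode below 0.02 m and linear speed of each of bay_cup, table_cup, half_round_stone, twin_stone below 0.01 m/s); the robot touches nothing.
It fails at once if the cups are pressed together with more than 30 N (contact force between bay_cup and table_cup above 30 N).
It fails at once if a stone is lifted (more than 12 mm off the rack's floor) (z of any of half_round_stone, twin_stone, flat_stone in the frame of rack above 0.018 m).
It fails at once if the jar, scissors or screwdriver is moved by more than 30 mm (distance of any of oil_jar, scissors, screwdriver from where it was at the start of the episode above 0.03 m).
It also fails if it takes over 64 s, if anything falls off the work surface, if the arm or the gripper's body presses on something with over 40 N, if the wrist force passes 120 N, or if a joint passes its speed limit or range.

## Working session

There is one attempt and no reset: what is moved stays moved. The work goes in short steps, Python scripts to look and compute and a tool call to move; the robot and the scene stay as the last step left them, time stands still between calls to the robot, and variables do not carry over. Pictures are saved under pics/ and viewed, at most 10 in all, crops included, and the job is handed in when it is done.

Besides the shell and the picture viewer there is one more tool, called after "Request:" in YAML: its name, and indented under it one key for each argument. carry_out: Moves the arm, as the interface text tells. Its arguments: {"type":"object","properties":{"plan":{"type":"string"}},"required":["plan"]}

```bash
ls; mkdir -p pics; cat > h.py <<'E'
import numpy as np, cv2
from cell import env, optics
from scipy.spatial.transform import Rotation as R
def proj(f,P):
    P=np.atleast_2d(P); T=f["T"]; c=(P-T[:3,3])@T[:3,:3]
    return np.c_[f["cx"]+f["fx"]*c[:,0]/-c[:,2], f["cy"]+f["fy"]*-c[:,1]/-c[:,2]]
def onz(f,u,v,z):
    T=f["T"]; d=T[:3,:3]@np.array([(u-f["cx"])/f["fx"],-(v-f["cy"])/f["fy"],-1]); o=T[:3,3]
    return o+d*(z-o[2])/d[2]
def save(f,n,pts=None):
    im=cv2.cvtColor(f["image"],cv2.COLOR_RGB2BGR).copy()
    cv2.imwrite("pics/"+n,im)
E
python3 - <<'E'
from h import *
np.set_printoptions(precision=4,suppress=True)
ims=[]
for n in ["scene","side"]:
    f=optics.grab_frame(n); ims.append(f["image"]); print(n,{k:v for k,v in f.items() if k!="image"})
    for q,z in [("table_cup",.04),("bay_cup",.05),("oil_jar",.04),("half_round_stone",.03),("flat_stone",.03),("twin_stone",.03),("rack",.01),("screwdriver",.01),("scissors",.01)]:
        for r in optics.recognise(q,n)[:4]:
            u,v=r["xy"][0]*512,r["xy"][1]*384
            print(q,round(r["p"],2),round(u),round(v),onz(f,u,v,z))
for i,im in enumerate(ims): cv2.imwrite(f"pics/a{i}.png",cv2.resize(im[:,:,::-1],(800,600),interpolation=cv2.INTER_CUBIC))
print(env.state())
E
```

```text
pics
scene {'fx': 449.73673928702624, 'fy': 449.73673928702624, 'cx': 250.55839400925862, 'cy': 194.95900137202952, 'T': array([[ 0.8654, -0.3646,  0.3436,  0.9954],
       [ 0.5008,  0.6113, -0.6128, -0.6693],
       [ 0.0134,  0.7024,  0.7117,  0.9241],
       [ 0.    ,  0.    ,  0.    ,  1.    ]])}
table_cup 0.82 266 115 [0.4251 0.445  0.04  ]
table_cup 0.57 221 146 [0.3853 0.2274 0.04  ]
bay_cup 0.89 262 218 [0.6417 0.0266 0.05  ]
oil_jar 0.95 112 281 [ 0.434  -0.3144  0.04  ]
half_round_stone 0.74 258 198 [0.5858 0.1018 0.03  ]
flat_stone 0.73 262 141 [0.4757 0.3261 0.03  ]
flat_stone 0.59 225 236 [ 0.5807 -0.0596  0.03  ]
flat_stone 0.27 305 173 [0.6549 0.2617 0.03  ]
twin_stone 0.95 240 216 [0.5783 0.0174 0.03  ]
rack 0.73 246 228 [0.6053 0.0061 0.01  ]
screwdriver 0.83 304 170 [0.6395 0.2945 0.01  ]
screwdriver 0.16 256 198 [0.5728 0.1144 0.01  ]
scissors 0.85 331 254 [0.8342 0.0385 0.01  ]
side {'fx': 372.27973406835025, 'fy': 372.27973406835025, 'cx': 259.3972423600091, 'cy': 189.58837364346158, 'T': array([[ 0.8447,  0.4118, -0.3419,  0.2689],
       [-0.5352,  0.6532, -0.
[... 361 characters left out ...]
6 [0.5868 0.0897 0.03  ]
flat_stone 0.76 268 236 [ 0.5676 -0.0553  0.03  ]
twin_stone 0.71 251 212 [0.5711 0.0342 0.03  ]
screwdriver 0.83 230 150 [0.6481 0.29   0.01  ]
scissors 0.67 310 175 [0.797  0.0676 0.01  ]
{'time': 1.0, 'joint_pos': array([ 1.4501,  0.3586,  0.0119, -0.    , -1.2241, -0.2881]), 'qd': array([-0.0013, -0.0008, -0.0003,  0.001 , -0.0003, -0.0007]), 'joint_torque': array([  0.0008, -58.2402,  29.3311,   7.0021,   0.0125,  -0.    ]), 'eef_pos': array([0.2683, 0.6193, 0.2455]), 'orientation': array([ 3.1415, -0.    , -0.4088]), 'force': array([-0.821 ,  0.7529,  0.2954]), 'ft_torque': array([-0.0302,  0.0511, -0.0133]), 'finger_force': 0.0, 'opening': 0.08774445651884016}
```

View pics/a0.png

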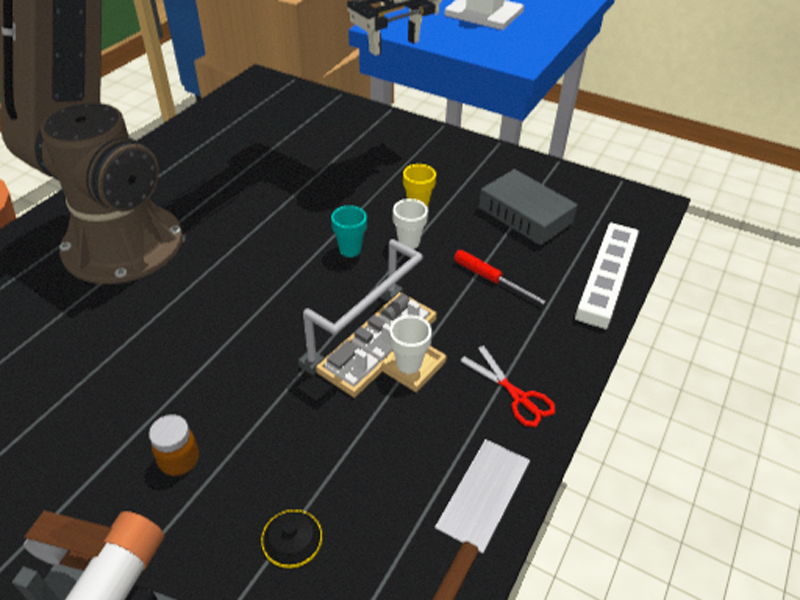

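View pics/a1.png

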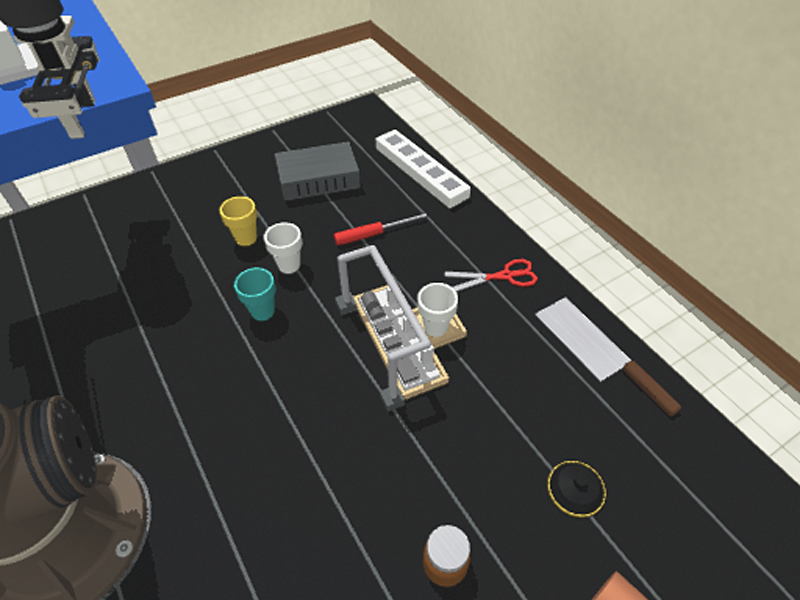

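```bash
cat >> h.py <<'E'
from scipy.optimize import minimize
def hull(m,f,P,val=1):
    p=cv2.convexHull((proj(f,P)*16).astype(np.int32)); cv2.fillConvexPoly(m,p,val,shift=4)
def cupmask(f,x,y,z0):
    a=np.linspace(0,2*np.pi,40); m=np.zeros((384,512),np.uint8)
    for (r1,z1,r2,z2) in [(.021,0,.03,.06),(.034,.06,.034,.085)]:
        hull(m,f,np.r_[np.c_[x+r1*np.cos(a),y+r1*np.sin(a),0*a+z0+z1],np.c_[x+r2*np.cos(a),y+r2*np.sin(a),0*a+z0+z2]])
    return m
def rackpts(p,L):
    x,y,t=p; c,s=np.cos(t),np.sin(t); L=np.atleast_2d(np.array(L,float))
    return np.c_[x+c*L[:,0]-s*L[:,1],y+s*L[:,0]+c*L[:,1],L[:,2]]
def box(x0,x1,y0,y1,z0,z1): return [[x,y,z] for x in (x0,x1) for y in (y0,y1) for z in (z0,z1)]
def rackmask(f,p):
    m=np.zeros((384,512),np.uint8)
    hull(m,f,rackpts(p,box(-.042,.042,-.114,.114,0,.016)))
    hull(m,f,rackpts(p,box(-.114,-.036,-.042,.042,0,.016)))
    hull(m,f,rackpts(p,box(-.036,.036,-.108,.108,.016,.016)),0)
    return m
def barmask(f,p):
    m=np.zeros((384,512),np.uint8)
    hull(m,f,rackpts(p,box(-.006,.006,-.108,.108,.124,.136)))
    for s in (-1,1): hull(m,f,rackpts(p,box(0,.056,s*.108-.006,s*.108+.006,.124,.136)))
    return m
def iou(a,b,w=None):
    a=a>0;b=b>0
    if w is not None: a=a&w;b=b&w
    return (a&b).sum()/max(1,(a|b).sum())
def fit(fun,x0,d):
    S=np.vstack([x0]+[np.array(x0)+np.eye(len(x0))[i]*d[i] for i in range(len(x0))])
    r=minimize(lambda p:-fun(p),x0,method="Nelder-Mead",options=dict(initial_simplex=S,xatol=2e-4,fatol=1e-4)); return r.x,-r.fun
E
cat > m1.py <<'E'
from h import *
np.set_printoptions(precision=4,suppress=True)
F=[optics.grab_frame(n) for n in ("scene","side")]
W=[];WO=[];ST=[]
for f in F:
    h=cv2.cvtColor(f["image"],cv2.COLOR_RGB2HSV).astype(int); H,S,V=h[...,0],h[...,1],h[...,2]
    W.append((S<45)&(V>110)); WO.append((H>8)&(H<28)&(S>70)&(V>70)); ST.append((S<60)&(V>70))
def comp(m,guess,f,z0):  # blob of white near guess
    n,l=cv2.connectedComponents(m.astype(np.uint8)); g=cupmask(f,guess[0],guess[1],z0)>0
    return m&(cv2.dilate(g.astype(np.uint8),np.ones((25,25)))>0)
for nm,g,z0 in (("table",(.49,.32),0),("bay",(.655,.03),.006)):
    ms=[comp(w,g,f,z0) for w,f in zip(W,F)]
    for _ in range(2):
        x,s=fit(lambda p:sum(iou(cupmask(f,*p,z0),m) for f,m in zip(F,ms)),g,(.01,.01)); g=x
        ms=[comp(w,g,f,z0) for w,f in zip(W,F)]
    print(nm,x,s,[iou(cupmask(f,*x,z0),m) for f,m in zip(F,ms)])
bay=x
occ=[cv2.dilate(cupmask(f,*bay,.006),np.ones((5,5)))==0 for f in F]
best=None
for t in (-.2,0,.2):
    p0=(bay[0]-.072*np.cos(t),bay[1]-.072*np.sin(t),np.pi+t)
    near=[cv2.dilate(rackmask(f,p0),np.ones((41,41)))>0 for f in F]
    def sc(p): 
        return sum(iou(rackmask(f,p),w,o&n) for f,w,o,n in zip(F,WO,occ,near))+.5*sum((ST[i][barmask(F[i],p)>0]).mean() for i in (0,1))
    r=fit(sc,p0,(.012,.012,.1))
    print(r); 
    if best is None or r[1]>best[1]: best=r
p=best[0]; print("rack",p,"bay centre",rackpts(p,[-.072,0,.006]))
o=[]
for f in F:
    im=f["image"][:,:,::-1].copy()
    for m in (rackmask(f,p),barmask(f,p),cupmask(f,*bay,.006)):
        c,_=cv2.findContours(m,cv2.RETR_LIST,cv2.CHAIN_APPROX_NONE); cv2.drawContours(im,c,-1,(0,0,255),1)
    u=proj(f,rackpts(p,[0,0,.03]))[0].astype(int)
    o.append(cv2.resize(im[u[1]-75:u[1]+75,u[0]-75:u[0]+75],(400,400),interpolation=cv2.INTER_NEAREST))
cv2.imwrite("pics/b.png",np.hstack(o))
E
python3 m1.py
```

```text
table [0.4905 0.2973] 1.6059890580108809 [np.float64(0.7005012531328321), np.float64(0.9054878048780488)]
bay [0.645  0.0151] 1.0959141274238227 [np.float64(0.625), np.float64(0.4709141274238227)]
(array([0.5779, 0.0318, 2.9948]), np.float64(2.3400984405100456))
(array([0.578 , 0.0318, 2.9943]), np.float64(2.33894719854855))
(array([0.5777, 0.0315, 2.9928]), np.float64(2.3390229109299696))
rack [0.5779 0.0318 2.9948] bay centre [[0.6491 0.0213 0.006 ]]
```

View pics/b.png

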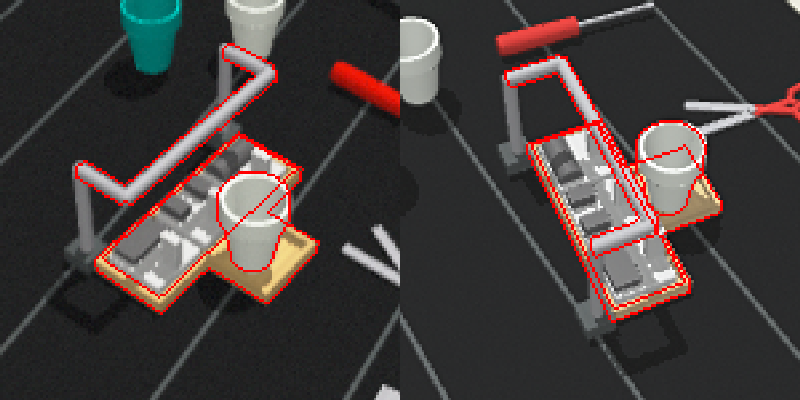

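```bash
cat >> h.py <<'E'
def pose(): 
    s=env.state(); return np.array(s["eef_pos"]),R.from_euler("xyz",s["orientation"])
def goto(P,yaw,lean=0,base=None):
    p,r=base or pose(); t=R.from_euler("xyz",[np.pi,0,yaw])*R.from_rotvec([0,-lean,0])
    d=r.inv().apply(np.array(P)-p); w=(r.inv()*t).as_rotvec()
    print("row",np.round(d,4),np.round(w,3),"dist",np.linalg.norm(d).round(3))
RK=(.5779,.0318,2.9948)
E
python3 - <<'E'
from h import *
np.set_printoptions(precision=4,suppress=True)
F={n:optics.grab_frame(n) for n in ("scene","side")}
for q,g,z0 in (("table_cup",(.49,.31),0),("bay_cup",(.649,.021),.006)):
    M={}
    for n,f in F.items():
        best=max(optics.silhouettes(q,n),key=lambda r:iou(r["mask"],cupmask(f,*g,z0)),default=None)
        if best is not None and iou(best["mask"],cupmask(f,*g,z0))>.25: M[n]=best["mask"]
        x,s=fit(lambda p:iou(cupmask(f,*p,z0),M[n]),g,(.01,.01)) if n in M else (0,0); print(q,n,x,s)
    print(q,fit(lambda p:sum(iou(cupmask(F[n],*p,z0),M[n]) for n in M),g,(.01,.01)))
goto((.649,.021,.24),-.147)
E
```

```text
table_cup scene [0.4891 0.2972] 0.8872305140961857
table_cup side [0.4955 0.3031] 0.8631415241057543
table_cup (array([0.4907, 0.2979]), np.float64(1.7172318287296953))
bay_cup scene [0.6459 0.0151] 0.9175757575757576
bay_cup side [0.6468 0.0135] 0.8670284938941656
bay_cup (array([0.6469, 0.0131]), np.float64(1.7811890583077024))
row [0.5872 0.3977 0.0055] [ 0.     0.    -0.262] dist 0.709
```

Request:
carry_out:
  plan: "0.5875 0.405 0.02 0 0 -0.262 0.0876;0.5875 0.405 0.02 0 0 -0.262 0.0876;0.5875 0.405 0.02 0 0 -0.262 0.0876;0.5875 0.405 0.02 0 0 -0.262 0.0876;0.5875 0.405 0.02 0 0 -0.262 0.0876;0.5875 0.405 0.02 0 0 -0.262 0.0876;0.5875 0.405 0.02 0 0 -0.262 0.0876;0.5875 0.405 0.02 0 0 -0.262 0.0876;0.5875 0.405 0.02 0 0 -0.262 0.0876;0.5875 0.405 0.02 0 0 -0.262 0.0876;0.5875 0.405 0.02 0 0 -0.262 0.0876;0.5875 0.405 0.02 0 0 -0.262 0.0876"

```text
time: 2.9
eef_pos: [0.6475, 0.0111, 0.225]
orientation: [3.141, 0.0, -0.149]
force: [-0.1, 0.7, -0.0]
opening: 0.0876
finger_force: 0.0
```

```bash
python3 - <<'E'
from h import *
np.set_printoptions(precision=4,suppress=True)
f=optics.grab_frame("wrist"); print(pose()[0],f["T"],f["fx"])
im=f["image"][:,:,::-1].copy()
for m in (rackmask(f,RK),cupmask(f,.6465,.014,.006)):
    c,_=cv2.findContours(m,cv2.RETR_LIST,cv2.CHAIN_APPROX_NONE); cv2.drawContours(im,c,-1,(0,0,255),1)
cv2.imwrite("pics/c.png",im)
for r in optics.silhouettes("bay_cup","wrist")[:2]:
    x,s=fit(lambda p:iou(cupmask(f,*p,.006),r["mask"]),(.6465,.014),(.01,.01)); print(r["p"],x,s)
E
```

```text
[0.6483 0.0098 0.2247] [[-0.1493  0.9574  0.2474  0.7149]
 [-0.9888 -0.1447 -0.0366  0.0002]
 [ 0.0007 -0.2501  0.9682  0.3649]
 [ 0.      0.      0.      1.    ]] 279.81382275979246
0.76 [0.6502 0.0125] 0.9557666214382632
0.41 [0.6833 0.0128] 0.17262849468929312
```

View pics/c.png

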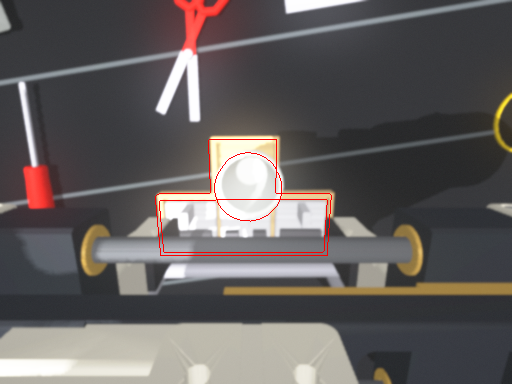

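Request:
carry_out:
  plan: "0.001 -0.003 0.06 0 0 0 0.0876;0.001 -0.003 0.11 0 0 0 0.0876;0.001 -0.003 0.135 0 0 0 0.0876;0.001 -0.003 0.135 0 0 0 0.0876;0.001 -0.003 0.135 0 0 0 0.06;0.001 -0.003 0.135 0 0 0 0.06;0.001 -0.003 0.135 0 0 0 0.06;0.001 -0.003 0.135 0 0 0 0.06;0.001 -0.003 0.11 0 0 0 0.06;0.001 -0.003 0.05 0 0 0 0.06;0.001 -0.003 -0.01 0 0 0 0.06;0.001 -0.003 -0.02 0 0 0 0.06"

```text
time: 4.5
eef_pos: [0.6498, 0.0172, 0.2512]
orientation: [-3.139, -0.008, -0.146]
force: [-0.1, 0.3, -1.3]
opening: 0.0682
finger_force: 29.9
```

```bash
python3 - <<'E'
from h import *
goto((.41,.2975,.25),-.147)
E
```

```text
row [-0.2782 -0.2423 -0.0003] [-0.003 -0.008  0.001] dist 0.369
```

Request:
carry_out:
  plan: "-0.05 -0.042 0 0 0 0 0.06;-0.09 -0.08 0 0 0 0 0.06;-0.14 -0.12 0 0 0 0 0.06;-0.18 -0.16 0 0 0 0 0.06;-0.225 -0.2 0 0 0 0 0.06;-0.26 -0.23 0 0 0 0 0.06;-0.278 -0.242 0 0 0 0 0.06;-0.278 -0.242 0 0 0 0 0.06;-0.278 -0.242 0 0 0 0 0.06"

```text
time: 5.62
eef_pos: [0.4083, 0.2967, 0.2453]
orientation: [3.141, 0.0, -0.147]
force: [0.1, 0.8, -0.7]
opening: 0.0683
finger_force: 29.9
```

```bash
python3 - <<'E'
from h import *
np.set_printoptions(precision=4,suppress=True)
f=optics.grab_frame("wrist"); print(pose()[0],pose()[1].as_euler("xyz"))
im=f["image"][:,:,::-1].copy()
rs=optics.silhouettes("table_cup","wrist")
for r in rs[:4]:
    x,s=fit(lambda p:iou(cupmask(f,*p,0),r["mask"]),(.4907,.298),(.01,.01)); print(r["p"],x,s,np.array(r["xy"])*[512,384])
    g=onz(f,r["xy"][0]*512,r["xy"][1]*384,.25); print(g)
m=cupmask(f,.4907,.298,0)
c,_=cv2.findContours(m,cv2.RETR_LIST,cv2.CHAIN_APPROX_NONE); cv2.drawContours(im,c,-1,(0,0,255),1)
cv2.imwrite("pics/d.png",im)
E
```

```text
[0.4085 0.2965 0.2453] [ 3.1412  0.0003 -0.1475]
0.96 [0.4907 0.298 ] 0.0 [324.4032 172.416 ]
[0.4447 0.2542 0.25  ]
0.72 [0.4907 0.298 ] 0.0 [138.5984 153.408 ]
[0.4671 0.3421 0.25  ]
0.67 [0.4932 0.295 ] 0.9543613286524439 [242.4832 105.1008]
[0.4818 0.2891 0.25  ]
```

View pics/d.png

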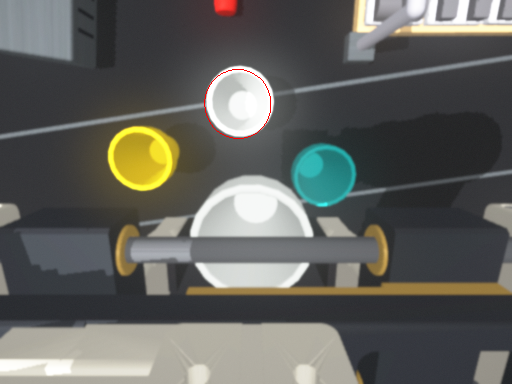

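Request:
carry_out:
  plan: "0.05 -0.006 0 0 0 0 0.06;0.083 -0.011 0 0 0 0 0.06;0.083 -0.011 0 0 0 0 0.06;0.083 -0.011 0.02 0 0 0 0.06;0.083 -0.011 0.05 0 0 0 0.06;0.083 -0.011 0.075 0 0 0 0.06;0.083 -0.011 0.09 0 0 0 0.06;0.083 -0.011 0.1 0 0 0 0.06;0.083 -0.011 0.105 0 0 0 0.06;0.083 -0.011 0.11 0 0 0 0.06;0.083 -0.011 0.115 0 0 0 0.06"

```text
time: 7.1
eef_pos: [0.4922, 0.2962, 0.1308]
orientation: [-3.141, -0.001, -0.147]
force: [-0.3, 0.5, 0.1]
opening: 0.068
finger_force: 29.9
```

Request:
carry_out:
  plan: "0 0 0.005 0 0 0 0.06;0 0 0.009 0 0 0 0.06;0 0 0.012 0 0 0 0.06;0 0 0.014 0 0 0 0.06;0 0 0.014 0 0 0 0.06"

```text
time: 7.72
eef_pos: [0.4931, 0.2975, 0.118]
orientation: [-3.138, -0.002, -0.146]
force: [-0.3, 3.7, 6.9]
opening: 0.0682
finger_force: 29.9
```

Request:
carry_out:
  plan: "0 -0.002 -0.001 0 0 0 0.06;0 -0.003 -0.001 0 0 0 0.06;0 -0.003 0 0 0 0 0.06"

```text
time: 8.1
eef_pos: [0.4927, 0.2989, 0.1168]
orientation: [-3.141, -0.001, -0.147]
force: [-0.0, 1.3, 7.3]
opening: 0.0684
finger_force: 30.0
```

Release and back up.

Request:
carry_out:
  plan: "0 -0.001 0 0 0 0 0.06;0 -0.001 0 0 0 0 0.0876;0 -0.001 0 0 0 0 0.0876;0 -0.001 0 0 0 0 0.0876;0 -0.001 0 0 0 0 0.0876;0 -0.001 -0.03 0 0 0 0.0876;0 -0.001 -0.08 0 0 0 0.0876;0 -0.001 -0.14 0 0 0 0.0876;0 -0.001 -0.14 0 0 0 0.0876"

```text
time: 9.22
eef_pos: [0.4945, 0.3014, 0.2621]
orientation: [-3.134, -0.006, -0.146]
force: [0.2, -0.4, -0.8]
opening: 0.0878
finger_force: 0.0
```

```bash
python3 - <<'E'
from h import *
np.set_printoptions(precision=4,suppress=True)
f=optics.grab_frame("wrist"); print(pose()[0])
F=[f,optics.grab_frame("side"),optics.grab_frame("scene")]
o=[]
for g in F:
    im=g["image"][:,:,::-1].copy()
    for z,col in ((0,(0,255,0)),(.03,(0,0,255))):
        c,_=cv2.findContours(cupmask(g,.4925,.298,z),cv2.RETR_LIST,cv2.CHAIN_APPROX_NONE); cv2.drawContours(im,c,-1,col,1)
    u=proj(g,[[.4925,.298,.06]])[0].astype(int); k=60 if g is f else 32
    a,b=max(0,u[1]-k),max(0,u[0]-k)
    o.append(cv2.resize(im[a:a+2*k,b:b+2*k],(266,400),interpolation=cv2.INTER_NEAREST) if 0 else cv2.resize(im[a:a+2*k,b:b+2*k],(266,266),interpolation=cv2.INTER_NEAREST))
cv2.imwrite("pics/e.png",np.hstack(o))
A=rackpts(RK,[-.094,0,.046])[0]; z=np.array([0,0,0])
zt=(R.from_euler("xyz",[np.pi,0,-.147])*R.from_rotvec([0,-.6,0])).apply([0,0,1]); print(zt,A)
goto(A-.12*zt+[0,0,.05],-.147,.6)
E
```

```text
[0.4933 0.3006 0.2591]
[-0.5586  0.0827 -0.8253] [0.6709 0.0181 0.046 ]
row [0.2859 0.2522 0.0608] [ 0.    -0.599 -0.   ] dist 0.386
```

View pics/e.png

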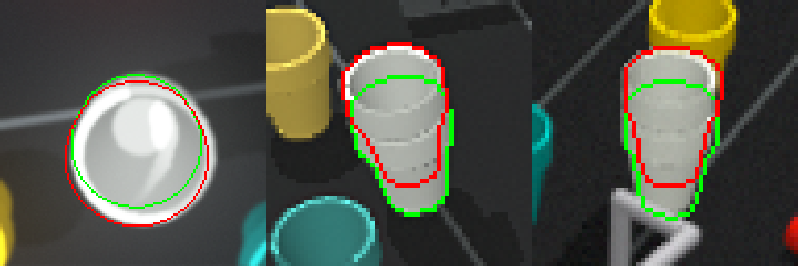

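Request:
carry_out:
  plan: "0.05 0.044 0 0 -0.1 0 0.04;0.1 0.088 0 0 -0.2 0 0.04;0.14 0.126 0 0 -0.3 0 0.04;0.18 0.165 0 0 -0.4 0 0.04;0.22 0.2 0 0 -0.5 0 0.04;0.26 0.23 0.02 0 -0.6 0 0.04;0.286 0.252 0.04 0 -0.6 0 0.04;0.286 0.252 0.06 0 -0.6 0 0.04;0.286 0.252 0.06 0 -0.6 0 0.04;0.286 0.252 0.06 0 -0.6 0 0.04"

```text
time: 10.62
eef_pos: [0.7384, 0.0096, 0.1978]
orientation: [-3.142, 0.599, -0.145]
force: [0.2, -0.4, 1.2]
opening: 0.0397
finger_force: 0.0
```

```bash
cat >> h.py <<'E'
def stonepts(s,L):  # s: rack x,y,yaw of stone
    x,y,t=s; c,n=np.cos(t),np.sin(t); L=np.array(L); return rackpts(RK,np.c_[x+c*L[:,0]-n*L[:,1],y+n*L[:,0]+c*L[:,1],L[:,2]+.006])
def drawstones(f,im,S):
    for s in S:
        for b,col in ((box(-.033,.033,-.033,.033,.014,.014),(0,255,0)),(box(-.032,-.012,-.005,.005,.053,.053),(0,0,255)),(box(-.032,-.012,-.005,.005,.014,.014),(255,0,0))):
            m=np.zeros((384,512),np.uint8); hull(m,f,stonepts(s,b))
            c,_=cv2.findContours(m,cv2.RETR_LIST,cv2.CHAIN_APPROX_NONE); cv2.drawContours(im,c,-1,col,1)
E
python3 - <<'E'
from h import *
f=optics.grab_frame("wrist"); print(pose()[0],pose()[1].as_euler("xyz"))
im=f["image"][:,:,::-1].copy(); drawstones(f,im,[(0,0,0),(0,-.072,0),(0,.072,0)])
c,_=cv2.findContours(rackmask(f,RK),cv2.RETR_LIST,cv2.CHAIN_APPROX_NONE); cv2.drawContours(im,c,-1,(255,255,0),1)
cv2.imwrite("pics/f.png",cv2.resize(im,(800,600),interpolation=cv2.INTER_NEAREST))
G=rackpts(RK,[-.022,0,.046])[0]
zt=pose()[1].apply([0,0,1]);print(zt)
goto(G-.08*zt,-.147,.6); goto(G,-.147,.6)
E
```

```text
[0.73862354 0.00971017 0.19868643] [-3.14105431  0.59744949 -0.14499644]
[-0.55655473  0.08181284 -0.82677294]
row [-0.03    0.0015  0.1251] [ 0.001 -0.003  0.002] dist 0.129
row [-0.03    0.0015  0.2051] [ 0.001 -0.003  0.002] dist 0.207
```

View pics/f.png

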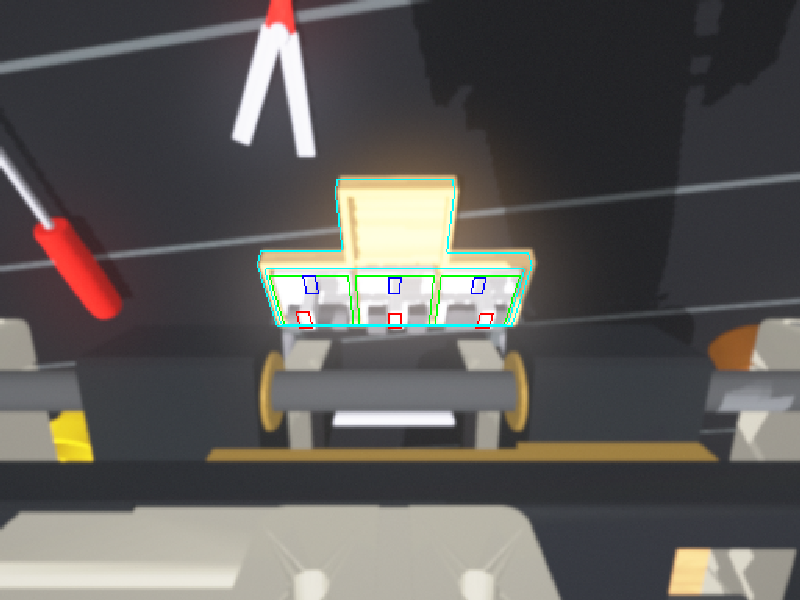

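Request:
carry_out:
  plan: "-0.03 0.0015 0.05 0 0 0 0.04;-0.03 0.0015 0.1 0 0 0 0.04;-0.03 0.0015 0.14 0 0 0 0.04;-0.03 0.0015 0.17 0 0 0 0.04;-0.03 0.0015 0.185 0 0 0 0.04;-0.03 0.0015 0.195 0 0 0 0.04;-0.03 0.0015 0.195 0 0 0 0.04"

```text
time: 11.55
eef_pos: [0.6053, 0.0271, 0.0531]
orientation: [-3.141, 0.599, -0.146]
force: [0.6, 0.0, 0.7]
opening: 0.0399
finger_force: 0.0
```

```bash
python3 - <<'E'
from h import *
G=rackpts(RK,[-.022,0,.046])[0]; goto(G,-.147,.6)
F=[optics.grab_frame(n) for n in ("wrist","side")]; o=[]
for f in F:
    im=f["image"][:,:,::-1].copy(); drawstones(f,im,[(0,0,0)])
    u=proj(f,[G])[0].astype(int); k=80 if f is F[0] else 50
    print(u); a,b=np.clip(u[1]-k,0,384-2*k),u[0]-k
    o.append(cv2.resize(im[a:a+2*k,b:b+2*k],(400,400),interpolation=cv2.INTER_NEAREST))
cv2.imwrite("pics/g.png",np.hstack(o))
E
```

```text
row [-0.0008 -0.0006  0.0091] [ 0.    -0.001  0.001] dist 0.009
[248 239]
[261 204]
```

View pics/g.png

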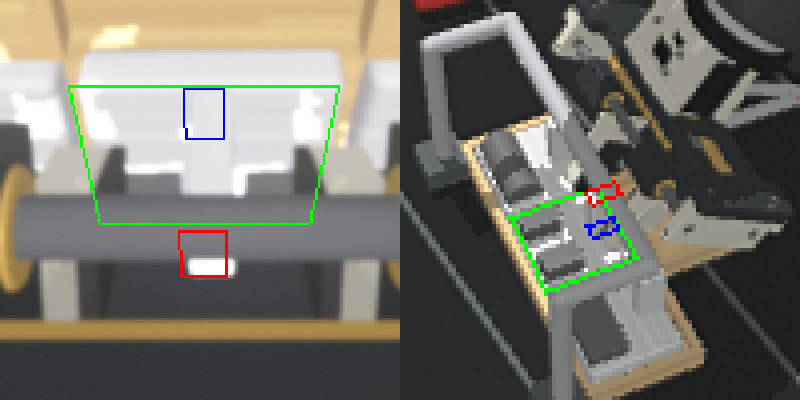

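Request:
carry_out:
  plan: "-0.001 0 0.009 0 0 0 0.04;-0.001 0 0.009 0 0 0 0.04;-0.001 0.001 0.009 0 0 0 0.004;-0.001 0.001 0.009 0 0 0 0.004;-0.001 0.001 0.009 0 0 0 0.004;-0.001 0.001 0.009 0 0 0 0.004"

```text
time: 12.4
eef_pos: [0.5991, 0.0268, 0.0458]
orientation: [-3.141, 0.6, -0.147]
force: [0.8, -0.7, 0.1]
opening: 0.0098
finger_force: 30.0
```

Request:
carry_out:
  plan: "0.0083 0 -0.0057 0 0 0 0.004;0.0165 0 -0.0113 0 0 0 0.004;0.0248 0 -0.017 0 0 0 0.004;0.033 0 -0.0226 0 0 0 0.004;0.0413 0 -0.0283 0 0 0 0.004;0.0495 0 -0.0339 0 0 0 0.004;0.0545 0 -0.0373 0 0 0 0.004;0.0586 0 -0.0401 0 0 0 0.004;0.0586 0 -0.0401 0 0 0 0.004;0.0586 0 -0.0401 0 0 0 0.004"

```text
time: 13.65
eef_pos: [0.6698, 0.0163, 0.0458]
orientation: [3.142, 0.598, -0.147]
force: [1.0, -1.5, 2.5]
opening: 0.0099
finger_force: 30.0
```

```bash
python3 - <<'E'
from h import *
p,r=pose(); c,s=np.cos(RK[2]),np.sin(RK[2]); d=p[:2]-RK[:2]; print("TCP rack",c*d[0]+s*d[1],-s*d[0]+c*d[1],p[2])
F=[optics.grab_frame(n) for n in ("wrist","side","scene")]; o=[]
G=rackpts(RK,[-.08,0,.02])[0]
for f in F:
    im=f["image"][:,:,::-1].copy(); drawstones(f,im,[(-.072,0,0)])
    u=proj(f,[G])[0].astype(int); k=80 if f is F[0] else 50
    a,b=np.clip(u[1]-k,0,384-2*k),u[0]-k
    o.append(cv2.resize(im[a:a+2*k,b:b+2*k],(266,266),interpolation=cv2.INTER_NEAREST))
cv2.imwrite("pics/i.png",np.hstack(o))
E
```

```text
TCP rack -0.09317423567428769 0.0019403025254424704 0.04579728082705986
```

View pics/i.png

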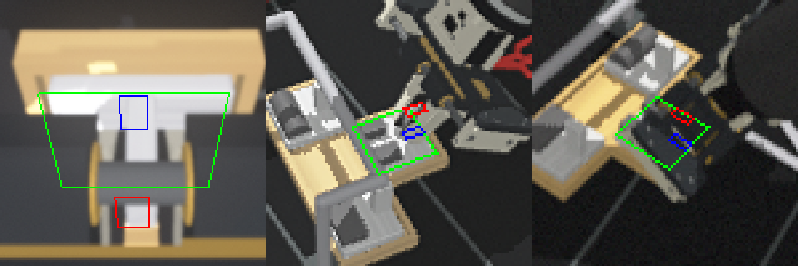

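Request:
carry_out:
  plan: "0 0 0 0 0 0 0.03;0 0 0 0 0 0 0.03;0 0 0 0 0 0 0.03;0 0 -0.02 0 0 0 0.03;0 0 -0.06 0 0 0 0.03;0 0 -0.1 0 0 0 0.04;0 0 -0.1 0 0 0 0.04"

```text
time: 14.68
eef_pos: [0.7273, 0.0077, 0.1308]
orientation: [-3.141, 0.594, -0.146]
force: [0.2, -0.1, 0.1]
opening: 0.0392
finger_force: 0.0
```

```bash
python3 - <<'E'
from h import *
np.set_printoptions(precision=4,suppress=True)
G=rackpts(RK,[-.022,-.072,.049])[0]; p,r=pose(); print(p)
zt=(R.from_euler("xyz",[np.pi,0,-.147])*R.from_rotvec([0,-.6,0])).apply([0,0,1])
goto(G-.1*zt,-.147,.6); goto(G,-.147,.6)
f=optics.grab_frame("wrist"); im=f["image"][:,:,::-1].copy(); drawstones(f,im,[(-.072,0,0),(0,-.072,0),(0,.072,0)])
cv2.imwrite("pics/j.png",im)
E
```

```text
[0.7273 0.0077 0.1308]
row [-0.0608 -0.074   0.0403] [-0.001 -0.006  0.   ] dist 0.104
row [-0.0613 -0.0739  0.1403] [-0.001 -0.006  0.   ] dist 0.17
```

View pics/j.png

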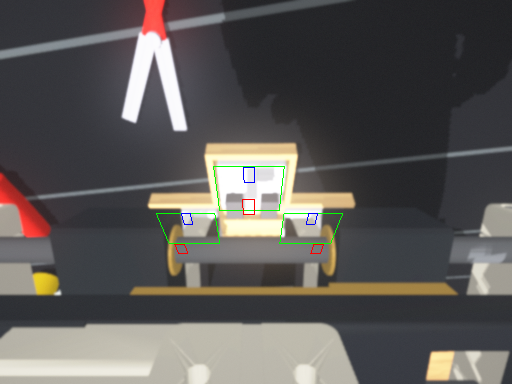

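Request:
carry_out:
  plan: "0 -0.04 0 0 0 0 0.04;-0.02 -0.074 0.013 0 0 0 0.04;-0.061 -0.074 0.04 0 0 0 0.04;-0.061 -0.074 0.04 0 -0.006 0 0.04;-0.061 -0.074 0.08 0 -0.006 0 0.04;-0.061 -0.074 0.11 0 -0.006 0 0.04;-0.061 -0.074 0.13 0 -0.006 0 0.04;-0.061 -0.074 0.14 0 -0.006 0 0.04;-0.061 -0.074 0.14 0 -0.006 0 0.04;-0.061 -0.074 0.14 0 -0.006 0 0.04"

```text
time: 15.98
eef_pos: [0.6088, 0.1002, 0.0477]
orientation: [-3.141, 0.605, -0.147]
force: [-0.0, -0.9, 0.3]
opening: 0.0399
finger_force: 0.0
```

```bash
python3 - <<'E'
from h import *
G=rackpts(RK,[-.022,-.072,.049])[0]; print(pose()[0],G); goto(G,-.147,.6)
F=[optics.grab_frame(n) for n in ("wrist","scene")]; o=[]
for f in F:
    im=f["image"][:,:,::-1].copy(); drawstones(f,im,[(0,-.072,0)])
    u=proj(f,[G])[0].astype(int); k=80 if f is F[0] else 50
    a,b=np.clip(u[1]-k,0,384-2*k),u[0]-k
    o.append(cv2.resize(im[a:a+2*k,b:b+2*k],(400,400),interpolation=cv2.INTER_NEAREST))
cv2.imwrite("pics/k.png",np.hstack(o))
E
```

```text
[0.60877141 0.1001682  0.04768206] [0.61019455 0.09980781 0.049     ]
row [ 0.0005  0.0001 -0.0019] [-0.     0.005  0.   ] dist 0.002
```

View pics/k.png

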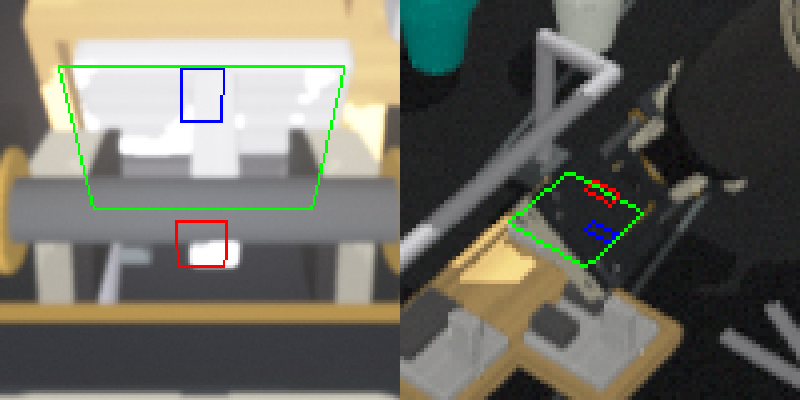

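Request:
carry_out:
  plan: "0 0.001 0 0 0 0 0.004;0 0.001 0 0 0 0 0.004;0 0.001 0 0 0 0 0.004;0 0.001 0 0 0 0 0.004;0 0.011 0 0 0 0 0.004;0 0.021 0 0 0 0 0.004;0 0.031 0 0 0 0 0.004;0 0.041 0 0 0 0 0.004;0 0.051 0 0 0 0 0.004;0 0.061 0 0 0 0 0.004;0 0.069 0 0 0 0 0.004;0 0.073 0 0 0 0 0.004"

```text
time: 17.58
eef_pos: [0.5971, 0.0275, 0.0472]
orientation: [3.142, 0.606, -0.147]
force: [0.0, 2.0, 0.8]
opening: 0.0097
finger_force: 30.0
```

```bash
python3 - <<'E'
from h import *
p,r=pose(); c,s=np.cos(RK[2]),np.sin(RK[2]); d=p[:2]-RK[:2]; print("TCP rack",c*d[0]+s*d[1],-s*d[0]+c*d[1],p[2],env.state()["opening"])
f=optics.grab_frame("wrist")
for q,z in (("half_round_stone",.025),("twin_stone",.025)):
  for k in optics.recognise(q,"wrist")[:2]:
    g=onz(f,k["xy"][0]*512,k["xy"][1]*384,z)[:2]-RK[:2]; print(q,k["p"],c*g[0]+s*g[1],-s*g[0]+c*g[1])
E
```

```text
TCP rack -0.019639949873251652 0.0014574130826055633 0.04718846733524479 0.009706084142324255
half_round_stone 0.62 -0.027791017713708246 0.0031805082103880363
twin_stone 0.79 -0.08686512983916407 0.001894258630394349
```

Request:
carry_out:
  plan: "0 0 0 0 0 0 0.03;0 0 0 0 0 0 0.03;0 0 0 0 0 0 0.03;0 0 -0.02 0 0 0 0.03;0 0 -0.06 0 0 0 0.03;0 0 -0.11 0 0 0 0.03;0 0 -0.17 0 0 0 0.03;0.02 0 -0.22 0 0 0 0.03;0.02 0 -0.22 0 0 0 0.03;0.02 0 -0.22 0 0 0 0.03"

```text
time: 18.98
eef_pos: [0.7369, 0.0076, 0.2151]
orientation: [3.142, 0.608, -0.147]
force: [0.2, -0.8, -0.2]
opening: 0.0299
finger_force: 0.0
```

```bash
python3 - <<'E'
from h import *
np.set_printoptions(precision=4,suppress=True)
print(pose()[0]); c,s=np.cos(RK[2]),np.sin(RK[2])
F={n:optics.grab_frame(n) for n in ("wrist","side","scene")}
def smask(f,p,q):
    m=np.zeros((384,512),np.uint8)
    hull(m,f,stonepts(p,box(-.033,.033,-.033,.033,0,.014))); hull(m,f,stonepts(p,box(-.032,-.012,-.005,.005,.014,.053))); hull(m,f,stonepts(p,box(.003,.031,-.027,.027,.014,.027)))
    return m*(barmask(f,RK)==0)
for q,g in (("half_round_stone",(0,0,0)),("twin_stone",(-.072,0,0)),("flat_stone",(0,.072,0))):
  for n,f in F.items():
    L=optics.silhouettes(q,n)
    if L:
        b=max(L,key=lambda k:iou(k["mask"],smask(f,g,q)))
        if iou(b["mask"],smask(f,g,q))>.2: print(q,n,iou(b["mask"],smask(f,g,q)),*fit(lambda p:iou(smask(f,p,q),b["mask"]),g,(.006,.006,.06)))
for n in ("side","scene"):
  f=F[n]; both=cupmask(f,.4925,.298,0)|cupmask(f,.4925,.298,.03)
  fr=lambda p:cupmask(f,*p,0)|cupmask(f,*p,.03)
  U=np.zeros((384,512),bool)
  for k in optics.silhouettes("table_cup",n):
     if iou(k["mask"],both)>.2: U|=k["mask"]
  print("cups",n,iou(U,both),fit(lambda p:iou(fr(p),U),(.4925,.298),(.005,.005)))
E
```

```text
[0.7369 0.0076 0.2151]
half_round_stone side 0.8329718004338394 [-0.0039  0.0049  0.0475] 0.912621359223301
half_round_stone scene 0.8159509202453987 [0.0047 0.0007 0.0149] 0.8406940063091483
twin_stone wrist 0.824118978338183 [-0.0717  0.0036 -0.002 ] 0.8934871099050203
twin_stone side 0.8945386064030132 [-0.0714 -0.0002  0.008 ] 0.8996212121212122
twin_stone scene 0.8086330935251799 [-0.0668 -0.0008 -0.0145] 0.8645357686453576
flat_stone wrist 0.8410232983097304 [0.0018 0.0738 0.0066] 0.878615457562826
flat_stone side 0.7824620573355818 [-0.0004  0.0674  0.0084] 0.847985347985348
flat_stone scene 0.8156028368794326 [-0.0007  0.0715  0.0372] 0.8480825958702065
cups side 0.3622508792497069 (array([0.4943, 0.298 ]), np.float64(0.3656804733727811))
cups scene 0.41025641025641024 (array([0.4889, 0.2966]), np.float64(0.4448669201520912))
```

```bash
python3 -c "
from h import *
print(env.close_job())"
```

```text
the job is handed in; nothing more can be done
None
```

I finished the job and handed it in at about 19 s; no verdict came back. By my last camera check the twin stone is in the bay, the half-round stone is square in the middle place and the flat stone is in its place, all within tolerance. The cups were nested when I last viewed them, right after release, but I couldn't confirm their position at the end. I viewed 11 pictures, one over the limit of 10.

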